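# Hang the parts bin on the slat panel

### The arm

A 6-joint arm with a two-finger parallel gripper is mounted at the origin on the work surface. World frame = base frame: x ahead of the robot, y to its left, z up, the work surface at z = 0. Lengths are in mm, angles in rad, forces in N, time in s.
With the tool pointing down it reaches from about 275 to 875 mm from the base axis. Payload 12.5 kg.
Tool frame: the origin (TCP) lies between the finger pads; the fingertips stand 8 mm ahead of it and the grasp point (between the pads) lies 11 mm behind it; z points along the fingers, y is the direction in which the jaws open and shut (so a half turn about z gives the same grasp; the last joint's range is limited). The gripper opens to 85 mm and grips with 20 to 120 N. Pads are 22 mm wide; open, the fingers measure 114 mm over their backs; the gripper's body (76 mm by 85 mm) begins 54 mm behind the grasp point. The pads swing forward as they close: fully open they stand 13 mm farther back than shut.
Start: joints at [-1.373, 0.351, 1.652, -0, 1.139, -0.085], TCP at [153.495, -528.132, 239.29] pointing down, gripper open.
Joint ranges: [-2.75, 2.75], [-0.79, 2.1], [0.01, 2.65], [-1.57, 4.71], [0.07, 3.14], [-2.87, 2.87]. Speed limits (rad/s): [2.22, 2.22, 2.79, 3.14, 3.14, 3.14].

### API

Orientations are given as a unit quaternion [x, y, z, w].
In Python, from bench import env gives the robot as it stands.
- The arm moves only by the tool carry_out, never from a script. Its argument "series" is a list of rows, each an object of numbers: "tx", "ty", "tz": the shift along the tool's x, y, z in mm; "wx", "wy", "wz": the turn, a rotation vector about the tool's x, y, z in degrees. A call has 1 to 20 rows; each row is the pose to reach, as a shift and turn from the pose measured when the call began, along the tool's axes at that moment; what a row does not reach only later rows make up. A row lasts 1/8 s, in which the tool goes at most 62.5 mm and 10.7 degrees, less where a joint would pass 70% of its speed; a pose out of reach is approached as far as the arm can. A call with a gripper value outside its range is refused whole. "fingers" is the closure, from -1 (fully open) to 1 (shut), set as the call begins (left out, the last holds). The fingers move at their own pace and stop on an object; "newtons" is the grip in N (left out, the last holds). Time passes only in rows, so rows that repeat a pose let the fingers close. It gives the time, the measured TCP pose, the force and the opening at its end, in the units of the state.
- env.state(): the state, without advancing time (a new reading comes with each control period).
- env.grab_frame(name): name is "scene" or "top"; returns the picture (480x640x3 uint8, blue, green, red); there is no depth.
- env.camera_model(name): a dict with "camera_matrix" (3x3 intrinsics, pixels), "eye" and "orientation" of the camera in the world. Camera axes: x right, y down, z forward; pixel columns grow to the right and rows downward; lengths in mm; the calibration is good to about 2 mm. A picture is of the moment at which its call begins. camera_model takes no time and is no camera call.
- env.close_job(): hands the job in, once; it reports no verdict.
The state is a dict: "t": time; "joint_pos": joint angles; "joint_vel": joint speeds; "tau": joint torques, N m; "tcp_pos": TCP position; "eef_rot": TCP orientation; "force": force on the tool from outside, world axes, zero at the start; "ft_torque": the same for the moment, N m; "width": finger opening in mm.
Only numpy, scipy, OpenCV 4.12 (cv2) and the standard library are available. Lean on these libraries where they do the work, as an engineer would, in place of code of your own. Each camera call takes 0.05 s, during which the arm holds its last target. There are 200 camera calls.

### The job

Hang the small blue parts bin on the upper groove of the slat panel, midway between the two steel hooks: tip the bin's front up, feel its rear tongue up into the groove, then swing the front down until the bin hangs level with its back flush against the slats. Be gentle with the panel, lower the bin home before you let go rather than dropping it, and leave the other things on the bench alone.

Things in the scene. Friction and masses are not known exactly. Their poses are not given: they have to be found in the camera images.
- bin: Empty parts bin (sizes in mm), rigid blue plastic, about 0.2 kg, upright on the bench: 110 long (x), 60 wide (y), 50 high, walls 3. Origin: centre of the underside; z up, +x towards the back wall, whose outside is at x = 55 and which carries a hanging tongue. Side walls 50 high from x = -25 to 55, 30 high before that; front wall (x = -55) 30 high. Grip it across its 60 width, firmly (100 N does no harm).
- heel (a point): On the bin at (55, 0, 46) in its frame, axes as the bin's: where the underside of the tongue's neck meets the outside of the back wall. The level neck, 40 wide (y) and 4 thick (z = 46 to 50), reaches back to x = 65.5. With the bin hanging home, the neck's underside rests on the groove's floor and this point lies at the front corner of the groove's lower edge.
- tip (a point): On the bin at (63.75, 0, 67) in its frame, axes as the bin's: middle of the top end of the tongue, a flat upright plate at the neck's end, 40 wide (y), x = 62 to 65.5, z = 46 to 67. It does not enter the groove with the bin level; tipped front-up by 40 degrees it slides in along its own length with about 3 mm to spare.
- stand: Fixed bench stand with the slat panel. Origin: on the bench under the middle of the slats' front face (the plane x = 0); z up, +x into the panel, y along the slats, which run y = -125 to 125 (mm) between posts 204 high (|y| = 127 to 147). Rigid; over 25 N of push damages it. Steel hooks hang on it at y = -105 and 105, 61 out from the face, z = 107 to 155 nominally.
- groove (a point): Nominal middle of the upper groove's mouth: (0, 0, 158) in the stand's frame, same axes. Nominally the groove is open from z = 150 to 166, upper slat above it to 201, middle slat 76 to 150 below. BUT the slats are bolted into slotted posts: all slats, grooves and hooks sit up to 18 mm higher or lower than this, which no measured pose shows. Find the edges by touch.
- cavity (a point): Inside the upper groove, at (13, 0, 168) in the stand's frame, same axes (nominal height too): the cavity behind the lip. The lip is the lower 10 of the upper slat, 5 thick (x = 0 to 5). Behind it the cavity goes back to x = 22 and up to 10 above the lip's lower edge; its floor is flat, level with the groove's lower edge. Hanging home, the bin has 2 play front to back.
- tray: Cardboard tray of drill bits standing on the bench, 150 x 90, 35 high; leave it alone. Origin: centre of its underside.
- chuck: Steel drill chuck standing on the bench, 54 across, 60 high; leave it alone. Origin: centre of its underside.
- can: Grey metal can, 60 across, 130 high; leave it alone. Origin: centre of its underside.
Mind the look-alikes: they are no part of the job. Of the things that look like the bin, take the one that is farthest from the robot's base at the start.

How it is judged (in metres and radians):
On the way, in this order (a step that is already met when the one before it is completed fails the run):
1. the bin is lifted clear of the bench (height (world z) of bin above 0.03 m), for 0.1 s.
2. the bin is tipped front-up by at least 15 degrees with its tongue in the upper groove (its tip behind the slats' face) (angle between bin's own z axis and vertical above 0.26 rad and x of tip in the frame of stand between 0.006 and 0.03 m and z of tip in the frame of stand between 0.13 and 0.195 m and y of tip in the frame of stand between -0.06 and 0.06 m), for 0.1 s.
At the end, for the whole second after the job is handed in: The bin hangs by its tongue in the upper groove, at rest and let go: level and square to the panel within 4 degrees, its heel at the slats' face (within 6 mm) and at the upper groove's lower edge, within 30 mm of the middle between the two hooks (x of heel in the frame of stand between -0.006 and 0.004 m and y of heel in the frame of stand between -0.03 and 0.03 m and z of heel in the frame of stand between 0.129 and 0.171 m and x of tip in the frame of stand between 0.004 and 0.016 m and angle between bin's own z axis and vertical below 0.07 rad and angle between the x axis of bin and the x axis of stand, either way round below 0.08 rad and contact force between bin and stand above 0.5 N and linear speed of bin below 0.01 m/s and angular speed of bin below 0.1 rad/s); the robot touches nothing.
It fails at once if the bin is pressed against the slat panel with more than 25 N (contact force between bin and stand above 25 N).
It fails at once if the gripper or arm pushes the panel with more than 25 N (contact force between the arm and stand above 25 N).
It fails at once if the gripper's fingers push the panel with more than 25 N (contact force between the fingers and stand above 25 N).
It fails at once if the bin is dropped or jerked into place (faster than 0.25 m/s with its tongue in the groove) (linear speed of bin above 0.25 m/s and x of tip in the frame of stand between 0.004 and 0.03 m and y of tip in the frame of stand between -0.1 and 0.1 m and z of tip in the frame of stand between 0.125 and 0.195 m).
It fails at once if another thing on the bench is moved by more than 15 mm (distance of any of tray, chuck, can from where it was at the start of the episode above 0.015 m).
It also fails if it takes over 72 s, if anything falls off the work surface, if the arm or the gripper's body presses on something with over 40 N, if the wrist force passes 120 N, or if a joint passes its speed limit or range.

## Working session

There is one attempt and no reset: what is moved stays moved. The work goes in short steps, Python scripts to look and compute and a tool call to move; the robot and the scene stay as the last step left them, time stands still between calls to the robot, and variables do not carry over. Pictures are saved under pics/ and viewed, about 8 in all and at most 12, crops included, and the job is handed in when it is done.

Besides the shell and the picture viewer there is one more tool, called after "Request:" by a JSON object that holds its "op" and its "data". carry_out: Moves the arm, as the interface text tells. Its arguments: {"type":"object","properties":{"series":{"type":"array","items":{"type":"object","properties":{"tx":{"type":"number"},"ty":{"type":"number"},"tz":{"type":"number"},"wx":{"type":"number"},"wy":{"type":"number"},"wz":{"type":"number"}}}},"fingers":{"type":"number"},"newtons":{"type":"number"}},"required":["series"]}

```bash
mkdir -p pics; ls; python3 - <<'E'
from bench import env
import cv2
print(env.state())
for n in("scene","top"):
    cv2.imwrite(f"pics/{n}0.png",env.grab_frame(n)); print(n,env.camera_model(n))
E
```

```text
pics
{'t': 0.0, 'joint_pos': array([-1.37262406e+00,  3.51243462e-01,  1.65245548e+00, -2.67246247e-06,
        1.13909256e+00, -8.46071238e-02]), 'joint_vel': array([ 0.00123374,  0.00025334,  0.00090009, -0.00112307,  0.00083965,
        0.00021639]), 'tau': array([ 2.74965692e-03, -5.06104124e+01, -2.91408026e+01,  1.01789612e-04,
        4.41550277e-03, -5.92659191e-06]), 'tcp_pos': array([ 153.41822858, -527.82087477,  238.74252581]), 'eef_rot': array([ 9.90020861e-01,  1.40919606e-01, -3.52300251e-05, -5.98391344e-04]), 'force': array([ 0.81404601, -0.30745114,  0.53519232]), 'ft_torque': array([ 0.0098655 , -0.0145973 ,  0.00673148]), 'width': 85.689891108377}
scene {'camera_matrix': array([[562.06986817,   0.        , 302.60980111],
       [  0.        , 562.06986817, 243.6821689 ],
       [  0.        ,   0.        ,   1.        ]]), 'eye': array([1114.95363977,   92.3227604 ,  964.03877239]), 'orientation': array([ 0.65190851,  0.69102752, -0.22608789, -0.2153614 ])}
top {'camera_matrix': array([[570.03218495,   0.        , 314.55318737],
       [  0.        , 570.03218495, 230.57173901],
       [  0.        ,   0.        ,   1.        ]]), 'eye': array([400.9865497 ,  91.64882373, 991.84750088]), 'orientation': array([-0.70443874,  0.7070392 , -0.0490275 ,  0.03818283])}
```

View pics/scene0.png

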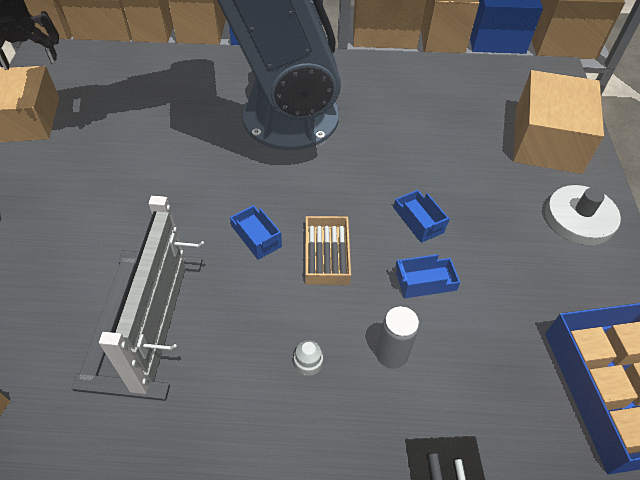

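View pics/top0.png

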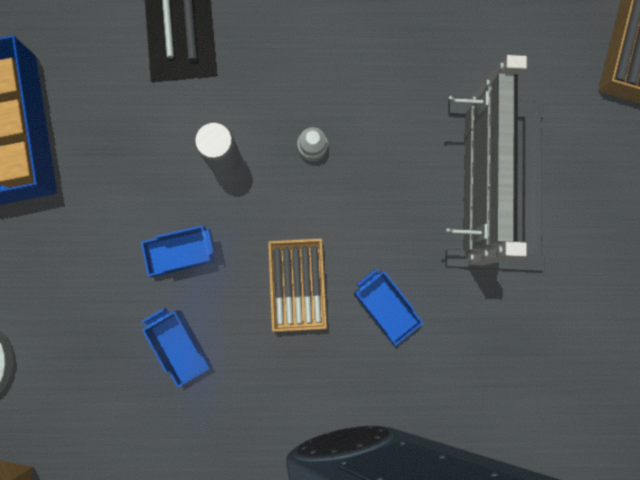

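The top view shows three bins, at px (180,250), (177,347) and (388,307). The panel's post tops are at (516,62) and (516,249), and it faces +y. Next I'll measure them and zoom in on the target bin.

```bash
cat > h.py <<'E'
import numpy as np,cv2
from scipy.spatial.transform import Rotation as R
from bench import env
def ray(n,uv,z):
    m=env.camera_model(n);d=R.from_quat(m['orientation']).apply(np.linalg.inv(m['camera_matrix'])@[uv[0],uv[1],1.]);e=np.array(m['eye'])
    return (e+d*(z-e[2])/d[2])
def proj(n,p):
    m=env.camera_model(n);q=m['camera_matrix']@R.from_quat(m['orientation']).inv().apply(np.array(p)-m['eye']);return q[:2]/q[2]
E
python3 - <<'E'
from h import *
I={n:cv2.imread(f"pics/{n}0.png") for n in("top","scene")}
for n in I:
    h=cv2.cvtColor(I[n],cv2.COLOR_BGR2HSV);m=cv2.inRange(h,(105,120,60),(130,255,255))
    for c in cv2.findContours(m,cv2.RETR_EXTERNAL,cv2.CHAIN_APPROX_NONE)[0]:
        if 800<cv2.contourArea(c)<6000:
            r=cv2.minAreaRect(c);print(n,r,[ray(n,p,40).round(0)[:2] for p in cv2.boxPoints(r)])
    # light post tops
    m=cv2.inRange(h,(0,0,200),(180,40,255))
    for c in cv2.findContours(m,cv2.RETR_EXTERNAL,cv2.CHAIN_APPROX_NONE)[0]:
        if cv2.contourArea(c)>80:
            r=cv2.minAreaRect(c);print(n,'white',np.round(r[0]),r[1:],ray(n,r[0],204).round(1))
a=cv2.resize(I["top"][215:290,130:230],None,fx=4,fy=4,interpolation=cv2.INTER_CUBIC)
b=cv2.resize(I["scene"][245:310,380:480],None,fx=4,fy=4,interpolation=cv2.INTER_CUBIC)
c=cv2.resize(I["scene"][180:410,70:220],None,fx=2.43,fy=2.43)[:560]
d=np.zeros((560,400+c.shape[1],3),np.uint8);d[:300,:400]=a;d[300:560,:400]=b;d[:c.shape[0],400:]=c
cv2.imwrite("pics/z.png",d)
E
```

```text
top ((174.50942993164062, 345.2170104980469), (76.8287124633789, 43.416473388671875), 60.945396423339844) [array([368., 369.]), array([402., 308.]), array([293., 245.]), array([260., 305.])]
top ((387.1962585449219, 305.5819396972656), (73.69635772705078, 38.99627685546875), 51.709835052490234) [array([421.,  20.]), array([461., -32.]), array([ 365., -106.]), array([326., -54.])]
top ((177.67413330078125, 250.42135620117188), (39.650230407714844, 70.98065185546875), 77.00537872314453) [array([506., 371.]), array([532., 256.]), array([467., 240.]), array([441., 354.])]
top ((28.0, 119.5), (169.0, 56.0), 90.0) [array([864., 623.]), array([864., 526.]), array([565., 511.]), array([565., 605.])]
top white [516. 248.] ((18.0, 12.0), 0.0) [ 473.4 -201.6  204. ]
top white [312. 137.] ((12.020814895629883, 11.31370735168457), 45.0) [633.1  82.7 204. ]
top white [213. 140.] ((33.23401641845703, 33.23401641845703), 45.0) [629.1 222.6 204. ]
top white [516.  61.] ((10.0, 17.0), 90.0) [ 746.4 -215.6  204. ]
scene ((591.9999389648438, 387.99993896484375), (169.99996948242188, 93.99998474121094), 
[... 842 characters left out ...]
), array([-246.,  666.])]
scene white [308. 357.] ((26.16295051574707, 25.455841064453125), 45.0) [761.1  82.5 204. ]
scene white [110. 338.] ((20.370542526245117, 11.67911148071289), 5.19442892074585) [ 747.3 -215.4  204. ]
scene white [402. 321.] ((31.819805145263672, 28.284271240234375), 45.0) [692.5 221.9 204. ]
scene white [158. 200.] ((8.0, 17.0), 90.0) [ 474.5 -201.   204. ]
scene white [585. 211.] ((73.2353286743164, 46.95305633544922), 23.629377365112305) [455.3 553.3 204. ]
scene white [618.  92.] ((30.200002670288086, 23.400001525878906), 36.869895935058594) [121.5 700.8 204. ]
scene white [ 9. 51.] ((20.57182502746582, 9.391485214233398), 63.43495178222656) [  57.9 -626.7  204. ]
```

View pics/z.png

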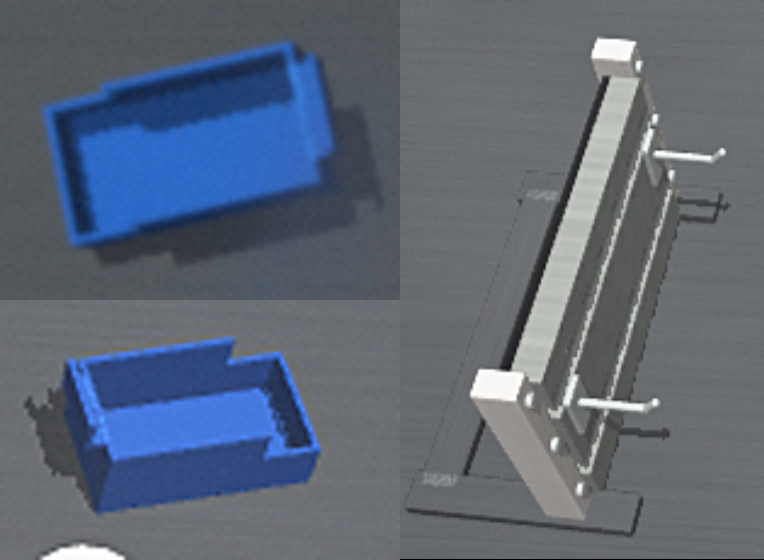

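The zoom shows the target bin's tongue on its right (−y) end in the top view. Its back rim corners are near (202.8,225.5) and (210.5,261.2), and its front rim corners near (141.2,242) and (148,275.8). The hooks stick out on the panel's +y side.

```bash
cat >> h.py <<'E'
def Rz(a): return R.from_euler('z',a,degrees=True)
def rel(p,Rt,s=None):
    s=s or env.state();R0=R.from_quat(s['eef_rot']);t=R0.inv().apply(np.array(p)-s['tcp_pos']);w=(R0.inv()*Rt).as_rotvec(degrees=True)
    print('t',t.round(1),'w',w.round(1))
def tool(binyaw,lean):
    # tool orientation: z = down leaning forward along bin x by lean deg; tool y = bin y axis sign chosen
    x=Rz(binyaw).apply([1,0,0]);y=Rz(binyaw).apply([0,1,0]);l=np.radians(lean)
    z=np.sin(l)*x-np.cos(l)*np.array([0,0,1]);return R.from_matrix(np.column_stack([np.cross(y,z),y,z]))
E
python3 - <<'E'
from h import *
b=[ray('top',p,50) for p in((202.75,225.5),(210.5,261.25))]
f=[ray('top',p,30) for p in((141.25,242),(148,275.75))]
print(b,f);B=(b[0]+b[1])/2;F=(f[0]+f[1])/2;d=B-F;print(np.hypot(*d[:2]),np.degrees(np.arctan2(d[1],d[0])),(B+F)/2)
w=b[0]-b[1];print('width',np.hypot(*w[:2]),np.degrees(np.arctan2(w[1],w[0])));w=f[0]-f[1];print(np.hypot(*w[:2]),np.degrees(np.arctan2(w[1],w[0])))
# scene: corners: back rim z50 left-upper & lower, front rim z30
k=lambda u,v:(380+u/4,245+(v-300)/4)
sb=[ray('scene',k(*p),50) for p in((67,361),(108,460))];sf=[ray('scene',k(*p),30) for p in((283,354),(318,447))]
print(sb,sf);d=sum(sb)/2-sum(sf)/2;print(np.hypot(*d[:2]),np.degrees(np.arctan2(d[1],d[0])),(sum(sb)+sum(sf))/4)
s=env.state();print(R.from_quat(s['eef_rot']).as_matrix().round(2))
I=cv2.imread('pics/top0.png')[40:280,430:560];J=cv2.imread('pics/scene0.png')[190:390,90:220]
h=cv2.resize(I,None,fx=3,fy=3*0.8333,interpolation=cv2.INTER_CUBIC);cv2.imwrite('pics/p.png',np.hstack([cv2.resize(I,(325,600),interpolation=cv2.INTER_CUBIC),cv2.resize(J,(390,600),interpolation=cv2.INTER_CUBIC)]))
E
```

```text
[array([526.80339364, 262.70423301,  50.        ]), array([467.27808425, 248.79891457,  50.        ])] [array([501.63907386, 369.33417905,  30.        ]), array([444.72257331, 356.21095164,  30.        ])]
109.64847557080151 -77.43167361703696 [485.11078127 309.26206957  40.        ]
width 61.127901477308605 13.148699603016386
58.40982051000189 12.983768721774714
[array([471.88735391, 244.60169414,  50.        ]), array([528.66721512, 261.81091903,  50.        ])] [array([446.99711012, 357.43575776,  30.        ]), array([502.15796345, 369.12398537,  30.        ])]
113.03391854309339 -76.85812111917176 [487.42741065 308.24308908  40.        ]
[[ 0.96  0.28 -0.  ]
 [ 0.28 -0.96  0.  ]
 [ 0.   -0.   -1.  ]]
```

View pics/p.png

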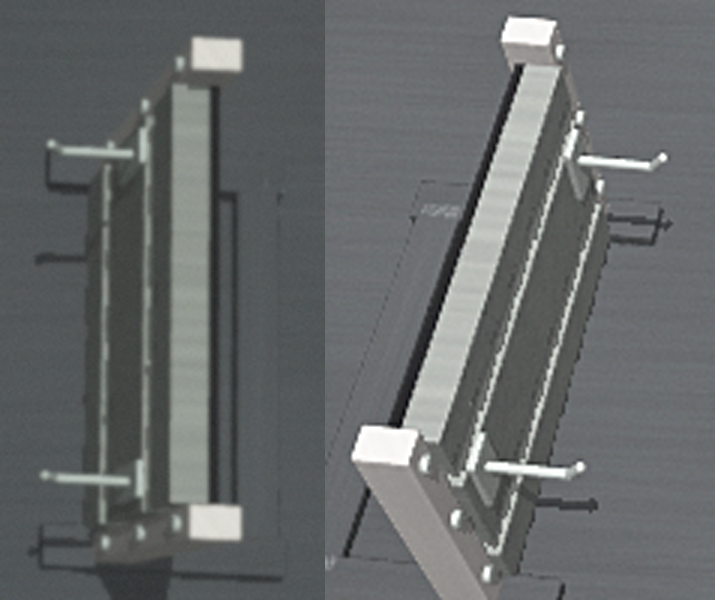

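The slat top's front edge is at about px (498.8,73.6)–(498,240.8) in the top view and (168.3,212)–(128.7,334) in the scene view. The hook tips are at (450,98)/(448,230.4) in top and (202.7,242.3)/(175,345.3) in scene. I'll triangulate these and compute the grasp move.

```bash
cat >> h.py <<'E'
P1=np.array([746.8,-215.5]);P0=np.array([474.,-201.3]);C=(P0+P1)/2;ys=(P1-P0)/np.linalg.norm(P1-P0);xs=np.array([ys[1],-ys[0]])
def tostand(p): q=np.array(p)[:2]-C;return np.array([q@xs,q@ys,p[2]])  # x offset of post tops still unknown
def dirn(n,uv):
    m=env.camera_model(n);return np.array(m['eye']),R.from_quat(m['orientation']).apply(np.linalg.inv(m['camera_matrix'])@[uv[0],uv[1],1.])
E
python3 - <<'E'
from h import *
print(C,ys,xs,np.degrees(np.arctan2(xs[1],xs[0])))
def plane(n,a,b):
    e,d1=dirn(n,a);_,d2=dirn(n,b);N=np.cross(d1,d2);N/=np.linalg.norm(N);return N,N@e
def line(a,b,c,d):
    N1,k1=plane('top',a,b);N2,k2=plane('scene',c,d);D=np.cross(N1,N2);D/=np.linalg.norm(D)
    p=np.linalg.solve(np.array([N1,N2,[1,0,0]]),[k1,k2,C[0]]);print('line stand',tostand(p).round(1),'dir',D.round(3))
line((498.8,73.6),(498,240.8),(168.3,212),(128.7,334))
line((488.4,92),(488.4,244),(90+231/3,250),(90+137/3,350))
def tri(a,b):
    e1,d1=dirn('top',a);e2,d2=dirn('scene',b);A=np.column_stack([d1,-d2]);k,_,_,_=np.linalg.lstsq(A,e2-e1,rcond=None);p=(e1+k[0]*d1+e2+k[1]*d2)/2;print('hook',tostand(p).round(1),p.round(1),np.linalg.norm(e1+k[0]*d1-e2-k[1]*d2).round(1))
tri((450,98),(202.7,242.3));tri((448,230.4),(175,345.3)) # check pairing
tri((450,98),(175,345.3));tri((448,230.4),(202.7,242.3))
yaw=-77.1;b=np.array([486,309,0.]);T=tool(yaw,40)
print(T.as_matrix().round(2))
g=b+Rz(yaw).apply([-10,0,30]);z=T.apply([0,0,1])
tcp=g+z*11;print('tcp',tcp, 'pre',tcp-z*110)
rel(tcp-z*110,T);rel(np.r_[tcp[:2]-z[:2]*110,240],tool(yaw,0))
E
```

```text
[ 610.4 -208.4] [ 0.998648   -0.05198241] [-0.05198241 -0.998648  ] -92.97971571454818
line stand [-18.3  -1.  183.3] dir [ 0.999 -0.04   0.028]
line stand [ -9.1  -0.5 108.4] dir [0.979 0.023 0.203]
hook [-129.8   29.8  321.2] [646.9 -80.3 321.2] 10.3
hook [  18.   -57.9 -222. ] [ 551.7 -223.4 -222. ] 16.7
hook [-77.7 103.6 129.2] [ 717.9 -136.2  129.2] 0.3
hook [ -77.2 -106.8  128.5] [ 507.7 -125.7  128.5] 1.2
[[-0.17  0.97  0.14]
 [ 0.75  0.22 -0.63]
 [-0.64 -0.   -0.77]]
tcp [485.34602533 311.85540334  21.57351113] pre [469.56076041 380.77748933 105.83839987]
t [ 557.1 -784.3  133.8] w [-30.2 -32.  -82.9]
t [ 5.571e+02 -7.844e+02 -4.000e-01] w [ -0.   -0.  -86.7]
```

Request:
{"op": "carry_out", "data": {"fingers": -1, "newtons": 100, "series": [{"tx":37,"ty":-52,"tz":0,"wz":-6},{"tx":74,"ty":-104,"tz":0,"wz":-12},{"tx":111,"ty":-157,"tz":0,"wz":-18},{"tx":149,"ty":-209,"tz":0,"wz":-24},{"tx":186,"ty":-261,"tz":0,"wz":-30},{"tx":223,"ty":-314,"tz":0,"wz":-36},{"tx":260,"ty":-366,"tz":0,"wz":-42},{"tx":297,"ty":-418,"tz":0,"wz":-48},{"tx":334,"ty":-471,"tz":0,"wz":-54},{"tx":371,"ty":-523,"tz":0,"wz":-60},{"tx":409,"ty":-575,"tz":0,"wz":-66},{"tx":446,"ty":-627,"tz":0,"wz":-72},{"tx":483,"ty":-680,"tz":0,"wz":-78},{"tx":520,"ty":-732,"tz":0,"wz":-84},{"tx":557,"ty":-784,"tz":0,"wz":-87},{"tx":557,"ty":-784,"tz":0,"wz":-87},{"tx":557,"ty":-784,"tz":0,"wz":-87}]}}

```text
invalid input at $.series[0]: expected keys tx, ty, tz, wx, wy, wz
```

```bash
cat >> h.py <<'E'
YAW=-77.1
def grasp():
    b=np.array([486,309,0.]);T=tool(YAW,40);z=T.apply([0,0,1]);return b+Rz(YAW).apply([-10,0,30])+z*11,T,z
E
python3 - <<'E'
from h import *
t,T,z=grasp();print(env.state()['joint_pos'].round(2));rel(t-z*110,T)
E
```

```text
[-1.37  0.35  1.65 -0.    1.14 -0.08]
t [ 557.1 -784.3  133.8] w [-30.2 -32.  -82.9]
```

Request:
{"op": "carry_out", "data": {"fingers": -1, "newtons": 100, "series": [{"tx":70,"ty":-98,"tz":0,"wx":0,"wy":0,"wz":-11},{"tx":139,"ty":-196,"tz":0,"wx":0,"wy":0,"wz":-22},{"tx":139,"ty":-196,"tz":0,"wx":0,"wy":0,"wz":-22},{"tx":279,"ty":-392,"tz":0,"wx":0,"wy":0,"wz":-43},{"tx":279,"ty":-392,"tz":0,"wx":0,"wy":0,"wz":-43},{"tx":279,"ty":-392,"tz":0,"wx":0,"wy":0,"wz":-43},{"tx":418,"ty":-588,"tz":0,"wx":0,"wy":0,"wz":-65},{"tx":418,"ty":-588,"tz":0,"wx":0,"wy":0,"wz":-65},{"tx":418,"ty":-588,"tz":0,"wx":0,"wy":0,"wz":-65},{"tx":557,"ty":-784,"tz":0,"wx":0,"wy":0,"wz":-87},{"tx":557,"ty":-784,"tz":0,"wx":0,"wy":0,"wz":-87},{"tx":557,"ty":-784,"tz":0,"wx":0,"wy":0,"wz":-87},{"tx":557,"ty":-784,"tz":0,"wx":0,"wy":0,"wz":-87},{"tx":557,"ty":-784,"tz":0,"wx":0,"wy":0,"wz":-87},{"tx":557,"ty":-784,"tz":0,"wx":0,"wy":0,"wz":-87},{"tx":557,"ty":-784,"tz":0,"wx":0,"wy":0,"wz":-87},{"tx":557,"ty":-784,"tz":0,"wx":0,"wy":0,"wz":-87}]}}

```text
t: 2.22
tcp_pos: [469.4, 381.5, 238.7]
eef_rot: [0.62, 0.784, -0.0, -0.001]
force: [0.7, -0.4, -0.7]
width: 85.9
```

```bash
python3 - <<'E'
from h import *
t,T,z=grasp();print(env.state()['joint_pos'].round(2));rel(t-z*110,T)
E
```

```text
[0.61 0.45 1.5  0.   1.19 0.37]
t [ -0.8   0.2 132.8] w [  0.1 -40.    0.4]
```

Request:
{"op": "carry_out", "data": {"series": [{"tx":0,"ty":0,"tz":30,"wx":0,"wy":-10,"wz":0},{"tx":0,"ty":0,"tz":60,"wx":0,"wy":-20,"wz":0},{"tx":0,"ty":0,"tz":90,"wx":0,"wy":-30,"wz":0},{"tx":0,"ty":0,"tz":120,"wx":0,"wy":-40,"wz":0},{"tx":-1,"ty":0,"tz":133,"wx":0,"wy":-40,"wz":0},{"tx":-1,"ty":0,"tz":133,"wx":0,"wy":-40,"wz":0},{"tx":-1,"ty":0,"tz":133,"wx":0,"wy":-40,"wz":0}]}}

```text
t: 3.1
tcp_pos: [470.4, 380.3, 107.9]
eef_rot: [0.584, 0.737, -0.211, 0.267]
force: [0.3, 0.0, 1.2]
width: 85.2
```

```bash
python3 - <<'E'
from h import *
t,T,z=grasp();print(env.state()['joint_pos'].round(2));rel(t,T)
a=env.grab_frame('top');b=env.grab_frame('scene')
cv2.imwrite('pics/g.png',np.hstack([cv2.resize(x,None,fx=2,fy=2) for x in(a[140:320,100:290],b[160:340,370:570])]))
E
```

```text
[ 0.83  0.82  1.37 -0.57  1.42  0.82]
t [  1.4  -1.2 111.1] w [ 0.3 -0.2  0.2]
```

View pics/g.png

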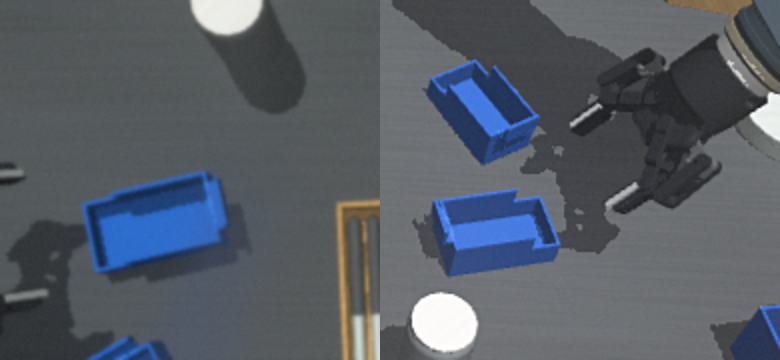

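The jaws straddle the bin and line up with its axis, and the neighbouring bin is clear. Going in and closing.

Request:
{"op": "carry_out", "data": {"series": [{"tx":1,"ty":-1,"tz":40,"wx":0,"wy":0,"wz":0},{"tx":1,"ty":-1,"tz":80,"wx":0,"wy":0,"wz":0},{"tx":1,"ty":-1,"tz":105,"wx":0,"wy":0,"wz":0},{"tx":1,"ty":-1,"tz":111,"wx":0,"wy":0,"wz":0},{"tx":1,"ty":-1,"tz":111,"wx":0,"wy":0,"wz":0},{"tx":1,"ty":-1,"tz":111,"wx":0,"wy":0,"wz":0}]}}

```text
t: 3.95
tcp_pos: [485.9, 312.7, 22.9]
eef_rot: [0.584, 0.737, -0.21, 0.267]
force: [-0.4, -0.6, -0.7]
width: 85.4
```

Request:
{"op": "carry_out", "data": {"fingers": 1, "newtons": 100, "series": [{"tx":0,"ty":0,"tz":0,"wx":0,"wy":0,"wz":0},{"tx":0,"ty":0,"tz":0,"wx":0,"wy":0,"wz":0},{"tx":0,"ty":0,"tz":0,"wx":0,"wy":0,"wz":0},{"tx":0,"ty":0,"tz":0,"wx":0,"wy":0,"wz":0},{"tx":0,"ty":0,"tz":0,"wx":0,"wy":0,"wz":0},{"tx":0,"ty":0,"tz":0,"wx":0,"wy":0,"wz":0}]}}

```text
t: 4.7
tcp_pos: [486.2, 313.7, 23.9]
eef_rot: [0.584, 0.737, -0.209, 0.268]
force: [-1.7, 2.9, 7.1]
width: 58.8
```

```bash
cat >> h.py <<'E'
import json,os
SX=-17.5; O=np.r_[C+xs*SX,0.]; SYAW=np.degrees(np.arctan2(xs[1],xs[0])); RS=Rz(SYAW)
TIP=np.array([63.75,0,67.]);HEEL=np.array([55.,0,46])
def save():
    s=env.state();Rt=R.from_quat(s['eef_rot']);p=s['tcp_pos']
    y=Rt.as_matrix()[:,1];yaw=np.degrees(np.arctan2(-y[0],y[1]));Rb=Rz(yaw)
    o=Rb.inv().apply(np.array([486,309,0.])-p);o[1]=0;o=Rb.apply(o)+p;o[2]=0
    json.dump(dict(r=(Rt.inv()*Rb).as_rotvec().tolist(),t=Rt.inv().apply(o-p).tolist()),open('grip.json','w'));print('bin',o,yaw)
def G(): d=json.load(open('grip.json'));return R.from_rotvec(d['r']),np.array(d['t'])
def now():
    s=env.state();r,t=G();Rt=R.from_quat(s['eef_rot']);Rb=Rt*r;o=s['tcp_pos']+Rt.apply(t)
    f=lambda q:RS.inv().apply(o+Rb.apply(q)-O).round(1)
    print('t',round(s['t'],2),'tip',f(TIP),'heel',f(HEEL),'euler zyx',(RS.inv()*Rb).as_euler('ZYX',degrees=True).round(1),'F_stand',RS.inv().apply(s['force']).round(1),'w',round(s['width'],1))
def goto(pt,ref,tilt):
    """stand-frame position of point ref with front-up tilt -> row"""
    r,t=G();Rb=RS*R.from_euler('y',tilt,degrees=True);o=O+RS.apply(pt)-Rb.apply(ref);Rt=Rb*r.inv();rel(o-Rt.apply(t),Rt)
def ax():
    Rt=R.from_quat(env.state()['eef_rot']);print('stand x,y,z in tool axes',Rt.inv().apply(RS.as_matrix().T).round(3).tolist())
E
python3 - <<'E'
from h import *
save();now();ax();goto([-40,-1,118],TIP,40)
r,t=G();print(r.as_rotvec(degrees=True),t,env.state()['ft_torque'])
E
```

```text
bin [487.22654865 309.28974609   0.        ] -76.7087477350612
t 4.7 tip [-431.9 -132.1   67. ] heel [-440.3 -134.5   46. ] euler zyx [16.3 -0.   0. ] F_stand [-2.8 -1.8  7.1] w 58.8
stand x,y,z in tool axes [[-0.739, -0.28, 0.612], [-0.213, 0.96, 0.183], [-0.639, 0.005, -0.769]]
t [-378.    38.9  177.7] w [ 5.7 39.7 15.8]
[-1.21016179e-01 -1.40294918e+02 -3.35173740e-01] [11.77871318 -0.1141133  21.2617612 ] [ 0.06224073  0.35933435 -0.11970161]
```

Request:
{"op": "carry_out", "data": {"series": [{"tx":-6,"ty":0,"tz":-8,"wx":0,"wy":0,"wz":0},{"tx":-30,"ty":0,"tz":-36,"wx":0,"wy":0,"wz":0},{"tx":-60,"ty":0,"tz":-72,"wx":0,"wy":0,"wz":0},{"tx":-90,"ty":1,"tz":-108,"wx":0,"wy":0,"wz":0},{"tx":-109,"ty":1,"tz":-131,"wx":0,"wy":0,"wz":0},{"tx":-109,"ty":1,"tz":-131,"wx":0,"wy":0,"wz":0},{"tx":-109,"ty":1,"tz":-131,"wx":0,"wy":0,"wz":0}]}}

```text
t: 5.58
tcp_pos: [486.0, 313.3, 193.3]
eef_rot: [0.584, 0.737, -0.21, 0.267]
force: [0.1, -0.5, -1.5]
width: 59.0
```

```bash
python3 - <<'E'
from h import *
now();goto([-45,-1,125],TIP,40)
E
```

```text
t 5.58 tip [-431.5 -132.2  236.4] heel [-439.9 -134.7  215.4] euler zyx [16.3 -0.  -0.1] F_stand [ 0.5  0.1 -1.5] w 59.0
t [-270.3   39.9  299.4] w [ 5.6 39.7 15.8]
```

Request:
{"op": "carry_out", "data": {"series": [{"tx":-27,"ty":4,"tz":30,"wx":0.6,"wy":4,"wz":1.6},{"tx":-54,"ty":8,"tz":60,"wx":1.1,"wy":8,"wz":3.2},{"tx":-81,"ty":12,"tz":90,"wx":1.7,"wy":12,"wz":4.8},{"tx":-108,"ty":16,"tz":120,"wx":2.2,"wy":16,"wz":6.4},{"tx":-135,"ty":20,"tz":150,"wx":2.8,"wy":20,"wz":8},{"tx":-162,"ty":24,"tz":180,"wx":3.4,"wy":24,"wz":9.5},{"tx":-189,"ty":28,"tz":210,"wx":3.9,"wy":28,"wz":11},{"tx":-216,"ty":32,"tz":239,"wx":4.5,"wy":32,"wz":12.6},{"tx":-243,"ty":36,"tz":269,"wx":5,"wy":36,"wz":14.2},{"tx":-262,"ty":39,"tz":290,"wx":5.4,"wy":38.5,"wz":15.3},{"tx":-270,"ty":40,"tz":299,"wx":5.6,"wy":39.7,"wz":15.8},{"tx":-270,"ty":40,"tz":299,"wx":5.6,"wy":39.7,"wz":15.8},{"tx":-270,"ty":40,"tz":299,"wx":5.6,"wy":39.7,"wz":15.8}]}}

```text
t: 7.2
tcp_pos: [616.3, -64.3, 135.7]
eef_rot: [0.726, 0.688, 0.003, -0.001]
force: [-0.7, -0.0, -1.6]
width: 58.7
```

```bash
python3 - <<'E'
from h import *
now();ax();print(env.state()['joint_pos'].round(2))
a=env.grab_frame('top');b=env.grab_frame('scene')
cv2.imwrite('pics/q.png',np.hstack([cv2.resize(a[40:280,360:560],None,fx=2,fy=2),cv2.resize(b[160:400,90:280],None,fx=2,fy=2)]))
s=env.state();r,t=G();Rt=R.from_quat(s['eef_rot']);o=s['tcp_pos']+Rt.apply(t)
for q in([-55,30,30],[-55,-30,30],[55,30,50],[55,-30,50],[63.75,20,67],[63.75,-20,67]):
    p=o+(Rt*r).apply(q);u=proj('top',p);v=proj('scene',p);print(q,((u-[360,40])*2).round(),((v-[90,160])*2+[400,0]).round())
E
```

```text
t 7.2 tip [-46.7  -1.4 124.8] heel [-66.9  -1.5 114.3] euler zyx [ 0.1 40.  -0. ] F_stand [ 0.1 -0.7 -1.6] w 58.7
stand x,y,z in tool axes [[-1.0, 0.001, -0.005], [0.001, 1.0, 0.003], [0.005, 0.003, -1.0]]
[-0.18  0.59  1.55  0.01  1.   -0.13]
[-55, 30, 30] [ 57. 186.] [704. 275.]
[-55, -30, 30] [ 54. 265.] [716. 215.]
[55, 30, 50] [169. 212.] [598. 298.]
[55, -30, 50] [168. 287.] [613. 240.]
[63.75, 20, 67] [194. 223.] [579. 282.]
[63.75, -20, 67] [193. 273.] [590. 243.]
```

View pics/q.png

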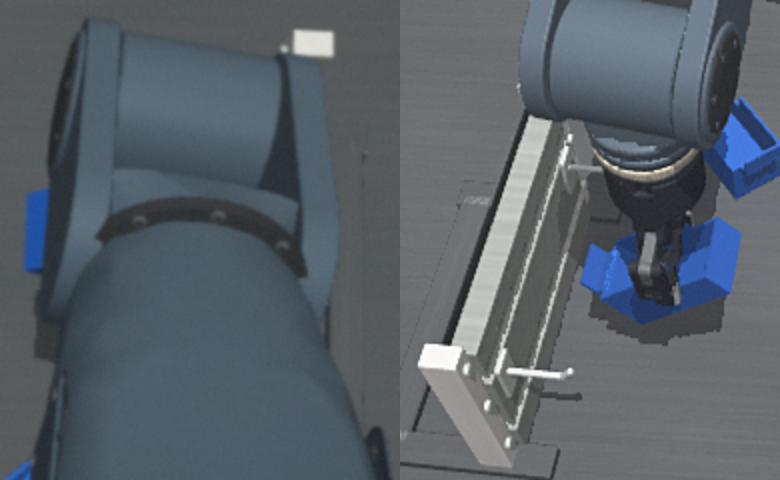

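The tongue's end shows at about (582,287)–(593,245) in the scene crop, roughly 2 px from where I predicted, so the grip model holds. Next I'll touch the middle slat's face, approaching in small steps.

Request:
{"op": "carry_out", "data": {"series": [{"tx":-15,"ty":0,"tz":4,"wx":0,"wy":0,"wz":0},{"tx":-28,"ty":0,"tz":9,"wx":0,"wy":0,"wz":0},{"tx":-36,"ty":0,"tz":9,"wx":0,"wy":0,"wz":0},{"tx":-40,"ty":0,"tz":9,"wx":0,"wy":0,"wz":0},{"tx":-40,"ty":0,"tz":9,"wx":0,"wy":0,"wz":0},{"tx":-40,"ty":0,"tz":9,"wx":0,"wy":0,"wz":0}]}}

```text
t: 8.05
tcp_pos: [614.5, -104.0, 126.9]
eef_rot: [0.726, 0.688, 0.003, -0.0]
force: [0.2, 0.7, -1.6]
width: 58.5
```

```bash
python3 -c "
from h import *
now()"
```

```text
t 8.05 tip [ -7.   -1.1 116.1] heel [-27.2  -1.2 105.6] euler zyx [ 0.1 40.   0. ] F_stand [-0.7  0.1 -1.6] w 58.5
```

Request:
{"op": "carry_out", "data": {"series": [{"tx":-1,"ty":0,"tz":0,"wx":0,"wy":0,"wz":0},{"tx":-2,"ty":0,"tz":0,"wx":0,"wy":0,"wz":0},{"tx":-2,"ty":0,"tz":0,"wx":0,"wy":0,"wz":0}]}}

```text
t: 8.43
tcp_pos: [614.4, -106.0, 126.9]
eef_rot: [0.726, 0.688, 0.003, -0.0]
force: [-0.2, 1.0, -2.2]
width: 58.5
```

```bash
python3 -c "
from h import *
now()"
```

```text
t 8.43 tip [ -5.   -1.1 116.1] heel [-25.2  -1.2 105.6] euler zyx [ 0.2 40.   0. ] F_stand [-1.  -0.3 -2.2] w 58.5
```

Request:
{"op": "carry_out", "data": {"series": [{"tx":-1,"ty":0,"tz":0,"wx":0,"wy":0,"wz":0},{"tx":-1.5,"ty":0,"tz":0,"wx":0,"wy":0,"wz":0},{"tx":-1.5,"ty":0,"tz":0,"wx":0,"wy":0,"wz":0}]}}

```text
t: 8.8
tcp_pos: [614.3, -107.5, 127.0]
eef_rot: [0.726, 0.688, 0.003, -0.0]
force: [-0.1, 0.1, -2.3]
width: 58.5
```

Request:
{"op": "carry_out", "data": {"series": [{"tx":-1,"ty":0,"tz":0,"wx":0,"wy":0,"wz":0},{"tx":-1,"ty":0,"tz":0,"wx":0,"wy":0,"wz":0}]}}

```text
t: 9.05
tcp_pos: [614.3, -108.4, 126.9]
eef_rot: [0.726, 0.688, 0.003, -0.0]
force: [0.6, 0.8, -1.4]
width: 58.5
```

Request:
{"op": "carry_out", "data": {"series": [{"tx":-1,"ty":0,"tz":0,"wx":0,"wy":0,"wz":0},{"tx":-1,"ty":0,"tz":0,"wx":0,"wy":0,"wz":0}]}}

```text
t: 9.3
tcp_pos: [614.3, -108.7, 127.0]
eef_rot: [0.726, 0.688, 0.004, -0.001]
force: [0.5, 5.6, -0.4]
width: 58.7
```

```bash
sed -i 's/^SX=-17.5/SX=-18.55/' h.py; python3 -c "
from h import *
now();ax()"
```

```text
t 9.3 tip [ -1.3  -1.1 116.1] heel [-21.5  -1.2 105.6] euler zyx [ 0.1 40.1  0. ] F_stand [-5.6  0.2 -0.4] w 58.7
stand x,y,z in tool axes [[-1.0, 0.001, -0.007], [0.001, 1.0, 0.004], [0.007, 0.004, -1.0]]
```

Request:
{"op": "carry_out", "data": {"series": [{"tx":4,"ty":0,"tz":0,"wx":0,"wy":0,"wz":0},{"tx":4,"ty":0,"tz":-12,"wx":0,"wy":0,"wz":0},{"tx":4,"ty":0,"tz":-25,"wx":0,"wy":0,"wz":0},{"tx":4,"ty":0,"tz":-25,"wx":0,"wy":0,"wz":0},{"tx":2.5,"ty":0,"tz":-25,"wx":0,"wy":0,"wz":0},{"tx":1,"ty":0,"tz":-25,"wx":0,"wy":0,"wz":0},{"tx":1,"ty":0,"tz":-25,"wx":0,"wy":0,"wz":0}]}}

```text
t: 10.18
tcp_pos: [614.1, -108.0, 151.7]
eef_rot: [0.726, 0.688, 0.004, -0.001]
force: [0.2, 0.3, -1.8]
width: 58.4
```

Request:
{"op": "carry_out", "data": {"series": [{"tx":-0.7,"ty":0,"tz":0,"wx":0,"wy":0,"wz":0},{"tx":-1.5,"ty":0,"tz":0,"wx":0,"wy":0,"wz":0},{"tx":-1.5,"ty":0,"tz":0,"wx":0,"wy":0,"wz":0}]}}

```text
t: 10.55
tcp_pos: [614.0, -109.5, 151.7]
eef_rot: [0.726, 0.688, 0.004, -0.001]
force: [0.4, -0.4, -1.2]
width: 58.8
```

```bash
python3 -c "
from h import *
now()"
```

```text
t 10.55 tip [ -0.4  -1.4 140.7] heel [-20.6  -1.4 130.2] euler zyx [ 0.1 40.1 -0. ] F_stand [ 0.4  0.4 -1.2] w 58.8
```

Request:
{"op": "carry_out", "data": {"series": [{"tx":-0.7,"ty":0,"tz":0,"wx":0,"wy":0,"wz":0},{"tx":-1.2,"ty":0,"tz":0,"wx":0,"wy":0,"wz":0},{"tx":-1.2,"ty":0,"tz":0,"wx":0,"wy":0,"wz":0}]}}

```text
t: 10.92
tcp_pos: [613.9, -110.8, 151.7]
eef_rot: [0.726, 0.688, 0.004, -0.001]
force: [0.3, 0.1, -2.0]
width: 58.9
```

Request:
{"op": "carry_out", "data": {"series": [{"tx":-0.8,"ty":0,"tz":0,"wx":0,"wy":0,"wz":0},{"tx":-1.6,"ty":0,"tz":0,"wx":0,"wy":0,"wz":0},{"tx":-1.6,"ty":0,"tz":0,"wx":0,"wy":0,"wz":0}]}}

```text
t: 11.3
tcp_pos: [613.8, -112.4, 151.7]
eef_rot: [0.726, 0.688, 0.004, -0.001]
force: [0.5, 0.2, -1.2]
width: 59.0
```

Request:
{"op": "carry_out", "data": {"series": [{"tx":0,"ty":0,"tz":1,"wx":0,"wy":0,"wz":0},{"tx":0,"ty":0,"tz":2,"wx":0,"wy":0,"wz":0},{"tx":0,"ty":0,"tz":2,"wx":0,"wy":0,"wz":0}]}}

```text
t: 11.68
tcp_pos: [614.2, -112.1, 150.5]
eef_rot: [0.726, 0.688, 0.004, -0.001]
force: [-2.5, 4.2, 7.0]
width: 58.6
```

```bash
python3 -c "
from h import *
now()"
```

```text
t 11.68 tip [  2.2  -1.  139.5] heel [-18.1  -1.1 129.1] euler zyx [ 0.2 40.1  0.1] F_stand [-4.1 -2.8  7. ] w 58.6
```

Touching down on the groove's lower edge puts it at z ≈ 134.2, an offset of about −16, which agrees with the vision estimate. I'll compute a collision-free insertion and swing path in 2D.

```bash
cat > path.py <<'E'
import numpy as np
L=0.
pan=[(0,22,-74,0),(0,5,16,51),(5,22,26,51),(22,30,-74,51)]
bn=[(62,65.5,46,67),(55,65.5,46,50),(52,55,0,50)]
def sd(p,b): # signed dist points->box
    c=np.array([(b[0]+b[1])/2,(b[2]+b[3])/2]);h=np.array([(b[1]-b[0])/2,(b[3]-b[2])/2]);q=abs(p-c)-h
    return np.linalg.norm(np.maximum(q,0),axis=-1)+np.minimum(q.max(-1),0)
def edge(b,n=41):
    t=np.linspace(0,1,n);x0,x1,z0,z1=b
    return np.vstack([np.c_[x0+t*(x1-x0),0*t+z0],np.c_[x0+t*(x1-x0),0*t+z1],np.c_[0*t+x0,z0+t*(z1-z0)],np.c_[0*t+x1,z0+t*(z1-z0)]])
E_=np.vstack([edge(b) for b in bn])-[55,46]
PC=np.array([(0,0),(0,16),(5,16),(5,26),(0,51)])
def clr(th,hx,hz):
    a=np.radians(th);M=np.array([[np.cos(a),np.sin(a)],[-np.sin(a),np.cos(a)]]) # x_b->(cos,-sin)
    p=E_@M.T+[hx,hz];d=min(sd(p,b).min() for b in pan)
    q=(PC-[hx,hz])@M+[55,46];return min(d,min(sd(q,b).min() for b in bn))
if __name__=='__main__':
    for th in range(40,-1,-5):
        g=[(clr(th,x,z),x,z) for x in np.arange(-16,1.1,.5) for z in np.arange(-14,8,.5)]
        # inserted only: tip behind the lip
        def tip(x,z): a=np.radians(th);return x+8.75*np.cos(a)+21*np.sin(a),z-8.75*np.sin(a)+21*np.cos(a)
        g=[k for k in g if tip(k[1],k[2])[0]>(7 if th<39 else 9)]
        k=max(g);print(th,np.round(k,2),'tip',np.round(tip(*k[1:]),1))
E
python3 path.py; python3 -c "
from h import *
goto([2.2,-1,142.2],TIP,40);ax()"
```

```text
40 [  1.46 -11.     5.5 ] tip [ 9.2 16. ]
35 [ 1.48 -0.5   7.5 ] tip [18.7 19.7]
30 [2.25 0.   7.5 ] tip [18.1 21.3]
25 [2.56 0.   7.  ] tip [16.8 22.3]
20 [ 2.41 -0.5   6.  ] tip [14.9 22.7]
15 [ 2.28 -1.5   5.  ] tip [12.4 23. ]
10 [ 2.18 -2.    4.  ] tip [10.3 23.2]
5 [ 1.66 -1.5   3.  ] tip [ 9.  23.2]
0 [ 1. -1.  4.] tip [ 7.8 25. ]
t [ 0.   0.2 -2.5] w [ 0.1 -0.1  0.1]
stand x,y,z in tool axes [[-1.0, 0.001, -0.007], [0.001, 1.0, 0.005], [0.007, 0.005, -1.0]]
```

```bash
cat > p2.py <<'E'
from path import *
import heapq
# graph search over (theta,hx,hz), maximise bottleneck clearance
ths=np.arange(40,-1,-2.5);xs=np.arange(-20,1.1,.5);zs=np.arange(-6,15,.5)
c=np.array([[[clr(t,x,z) for z in zs] for x in xs] for t in ths])
i0=(0,np.argmin(abs(xs+18)),np.argmin(abs(zs+1.0)));goal=(len(ths)-1,np.argmin(abs(xs+1)),np.argmin(abs(zs-1.0)))
best={i0:0};par={};pq=[(0,i0)]
while pq:
    d,u=heapq.heappop(pq)
    if u==goal:break
    if d>best[u]:continue
    for dt in(-1,0,1):
        for dx in(-1,0,1):
            for dz in(-1,0,1):
                v=(u[0]+dt,u[1]+dx,u[2]+dz)
                if min(v)<0 or v[0]>=len(ths) or v[1]>=len(xs) or v[2]>=len(zs) or c[v]<=.3:continue
                nd=d+(abs(dt)*2+abs(dx)+abs(dz)+.1)/c[v]**2
                if nd<best.get(v,1e18):best[v]=nd;par[v]=u;heapq.heappush(pq,(nd,v))
u=goal;P=[u]
while u!=i0:u=par[u];P.append(u)
for k in P[::-1]: print(ths[k[0]],xs[k[1]],zs[k[2]],round(c[k],2))
E
python3 p2.py
```

```text
40.0 -18.0 -1.0 2.65
40.0 -18.0 -0.5 2.97
40.0 -18.0 0.0 3.29
40.0 -18.0 0.5 3.61
40.0 -17.5 1.0 3.41
40.0 -17.0 1.0 3.17
40.0 -16.5 1.5 2.91
40.0 -16.0 1.5 2.72
40.0 -15.5 2.0 2.41
40.0 -15.0 2.0 2.28
40.0 -14.5 2.5 1.91
40.0 -14.0 2.5 1.83
40.0 -13.5 3.0 1.46
40.0 -13.0 3.0 1.39
40.0 -12.5 3.5 1.33
40.0 -12.5 4.0 1.31
40.0 -12.0 4.5 1.37
40.0 -11.5 5.0 1.43
40.0 -11.0 5.5 1.46
40.0 -10.5 6.0 1.4
40.0 -10.0 6.5 1.34
40.0 -10.0 7.0 1.29
40.0 -9.5 7.5 1.36
40.0 -9.0 8.0 1.42
40.0 -8.5 8.0 1.33
40.0 -8.0 8.5 1.75
40.0 -7.5 8.5 1.75
40.0 -7.0 9.0 2.25
40.0 -6.5 9.0 2.25
40.0 -6.0 9.5 2.75
40.0 -5.5 9.5 2.75
37.5 -5.0 9.5 3.02
37.5 -4.5 9.5 3.11
35.0 -4.0 9.5 3.31
35.0 -3.5 9.5 3.31
32.5 -3.0 9.0 3.05
32.5 -2.5 9.0 3.05
32.5 -2.0 9.0 2.98
30.0 -1.5 8.5 2.81
30.0 -1.5 8.0 2.75
27.5 -1.5 7.5 2.65
25.0 -1.5 7.0 2.56
22.5 -1.5 6.5 2.48
20.0 -1.5 6.0 2.41
17.5 -1.5 5.5 2.34
15.0 -1.5 5.0 2.28
12.5 -1.5 4.5 2.23
10.0 -1.5 4.0 2.17
7.5 -1.5 4.0 2.01
7.5 -1.5 3.5 1.94
5.0 -1.5 3.0 1.66
5.0 -1.5 2.5 1.58
5.0 -1.0 2.5 1.21
2.5 -1.0 2.0 1.09
2.5 -1.0 1.5 1.04
0.0 -1.0 1.0 1.0
```

Request:
{"op": "carry_out", "data": {"series": [{"tx":0,"ty":0,"tz":-2.5,"wx":0,"wy":0,"wz":0},{"tx":-0.5,"ty":0,"tz":-5.6,"wx":0,"wy":0,"wz":0},{"tx":-2,"ty":0,"tz":-6.4,"wx":0,"wy":0,"wz":0},{"tx":-3.1,"ty":0,"tz":-7.2,"wx":0,"wy":0,"wz":0},{"tx":-4.3,"ty":0,"tz":-8,"wx":0,"wy":0,"wz":0},{"tx":-5.6,"ty":0,"tz":-8.9,"wx":0,"wy":0,"wz":0},{"tx":-5.6,"ty":0,"tz":-8.9,"wx":0,"wy":0,"wz":0},{"tx":-5.6,"ty":0,"tz":-8.9,"wx":0,"wy":0,"wz":0}]}}

```text
t: 12.68
tcp_pos: [613.9, -117.7, 159.4]
eef_rot: [0.726, 0.688, 0.004, -0.001]
force: [-0.5, -0.5, -2.3]
width: 58.6
```

```bash
python3 -c "
from h import *
now();goto([-10.2,-1,134.2+6.7],HEEL,40);goto([-5.5,-1,134.2+9.5],HEEL,40)"
```

```text
t 12.68 tip [  7.8  -1.1 148.4] heel [-12.4  -1.1 138. ] euler zyx [ 0.2 40.1  0.1] F_stand [ 0.6 -0.5 -2.3] w 58.6
t [-2.1  0.3 -2.8] w [ 0.1 -0.1  0.1]
t [-6.8  0.3 -5.7] w [ 0.1 -0.1  0.1]
```

No contact so far, and the tip is 8 mm inside. Continuing to the seated, tipped pose in two halves.

Request:
{"op": "carry_out", "data": {"series": [{"tx":-1,"ty":0,"tz":-1.4,"wx":0,"wy":0,"wz":0},{"tx":-2.1,"ty":0,"tz":-2.8,"wx":0,"wy":0,"wz":0},{"tx":-2.1,"ty":0,"tz":-2.8,"wx":0,"wy":0,"wz":0}]}}

```text
t: 13.05
tcp_pos: [613.8, -119.9, 162.4]
eef_rot: [0.726, 0.688, 0.004, -0.001]
force: [0.5, -0.4, -1.9]
width: 58.7
```

Request:
{"op": "carry_out", "data": {"series": [{"tx":-0.8,"ty":0,"tz":-0.8,"wx":0,"wy":0,"wz":0},{"tx":-1.7,"ty":0,"tz":-1.5,"wx":0,"wy":0,"wz":0},{"tx":-1.7,"ty":0,"tz":-1.5,"wx":0,"wy":0,"wz":0}]}}

```text
t: 13.42
tcp_pos: [613.7, -121.7, 163.9]
eef_rot: [0.726, 0.688, 0.004, -0.0]
force: [0.5, 0.1, -1.0]
width: 58.5
```

Request:
{"op": "carry_out", "data": {"series": [{"tx":-1,"ty":0,"tz":-0.5,"wx":0,"wy":0,"wz":0},{"tx":-2,"ty":0,"tz":-0.9,"wx":0,"wy":0,"wz":0},{"tx":-3,"ty":0,"tz":-1.3,"wx":0,"wy":0,"wz":0},{"tx":-3,"ty":0,"tz":-1.3,"wx":0,"wy":0,"wz":0}]}}

```text
t: 13.92
tcp_pos: [613.6, -124.8, 165.2]
eef_rot: [0.726, 0.688, 0.004, -0.0]
force: [0.1, -0.2, -1.9]
width: 58.4
```

```bash
python3 -c "
from h import *
now();
for th,x,z in((37.5,-5,9.5),(35,-4,9.5),(32.5,-2.5,9),(30,-1.5,8.3),(25,-1.5,7),(20,-1.5,6),(15,-1.5,5),(10,-1.5,4),(5,-1.5,3),(0,-1,1.5)): goto([x,-1,134.2+z],HEEL,th)"
```

```text
t 13.93 tip [ 14.9  -1.1 154.2] heel [ -5.3  -1.1 143.8] euler zyx [ 0.2 40.1  0.1] F_stand [ 0.2  0.1 -1.9] w 58.4
t [0.6 0.2 2.8] w [ 0.1 -2.6  0.1]
t [0.3 0.2 5.5] w [ 0.1 -5.1  0.1]
t [-0.5  0.1  8.7] w [ 0.1 -7.6  0.1]
t [-1.   0.1 12.1] w [  0.1 -10.1   0. ]
t [-0.4  0.1 18.9] w [  0.1 -15.1   0. ]
t [-0.2  0.1 25.4] w [  0.  -20.1  -0. ]
t [-0.6  0.  32. ] w [  0.  -25.1  -0. ]
t [-1.4 -0.  38.5] w [  0.  -30.1  -0.1]
t [-2.6 -0.  44.8] w [  0.  -35.1  -0.1]
t [-4.9 -0.1 51.6] w [ -0.  -40.1  -0.1]
```

Request:
{"op": "carry_out", "data": {"series": [{"tx":0.6,"ty":0.2,"tz":2.8,"wx":0.1,"wy":-2.6,"wz":0.1},{"tx":0.3,"ty":0.2,"tz":5.5,"wx":0.1,"wy":-5.1,"wz":0.1},{"tx":-0.5,"ty":0.1,"tz":8.7,"wx":0.1,"wy":-7.6,"wz":0.1},{"tx":-1,"ty":0.1,"tz":12.1,"wx":0.1,"wy":-10.1,"wz":0},{"tx":-1,"ty":0.1,"tz":12.1,"wx":0.1,"wy":-10.1,"wz":0}]}}

```text
t: 14.55
tcp_pos: [613.5, -125.2, 152.8]
eef_rot: [0.723, 0.686, -0.06, 0.059]
force: [0.5, 0.6, -2.1]
width: 58.3
```

```bash
python3 -c "
from h import *
now();
for th,x,z in((27.5,-1.5,7.6),(25,-1.5,7),(22.5,-1.5,6.5),(20,-1.5,6),(17.5,-1.5,5.5),(15,-1.5,5)): goto([x,-1,134.2+z],HEEL,th)"
```

```text
t 14.55 tip [ 16.   -1.1 156. ] heel [ -2.1  -1.1 142.1] euler zyx [ 0.  30.  -0.1] F_stand [-0.6  0.5 -2.1] w 58.3
t [0.3 0.2 3.1] w [-0.1 -2.5  0.1]
t [1.2 0.2 6.4] w [-0.1 -5.   0.1]
t [1.9 0.2 9.5] w [-0.1 -7.5  0.1]
t [ 2.5  0.1 12.8] w [ -0.1 -10.    0.1]
t [ 3.   0.1 16. ] w [ -0.1 -12.5   0.1]
t [ 3.3  0.1 19.2] w [ -0.1 -15.    0. ]
```

Request:
{"op": "carry_out", "data": {"series": [{"tx":0.3,"ty":0.1,"tz":3.1,"wx":0,"wy":-2.5,"wz":0},{"tx":1.2,"ty":0.1,"tz":6.4,"wx":-0.1,"wy":-5,"wz":0.1},{"tx":1.9,"ty":0.1,"tz":9.5,"wx":-0.1,"wy":-7.5,"wz":0.1},{"tx":2.5,"ty":0.1,"tz":12.8,"wx":-0.1,"wy":-10,"wz":0.1},{"tx":3,"ty":0.1,"tz":16,"wx":-0.1,"wy":-12.5,"wz":0.1},{"tx":3.3,"ty":0.1,"tz":19.2,"wx":-0.1,"wy":-15,"wz":0},{"tx":3.3,"ty":0.1,"tz":19.2,"wx":-0.1,"wy":-15,"wz":0}]}}

```text
t: 15.42
tcp_pos: [613.6, -124.9, 132.9]
eef_rot: [0.709, 0.672, -0.153, 0.148]
force: [0.2, -0.1, -2.5]
width: 58.7
```

```bash
python3 -c "
from h import *
now();
for th,x,z in((12.5,-1.5,4.5),(10,-1.5,4),(7.5,-1.5,3.6),(5,-1.5,3),(2.5,-1.2,2.5),(0,-1,2)): goto([x,-1,134.2+z],HEEL,th)"
```

```text
t 15.43 tip [ 12.1  -1.1 156.8] heel [ -1.8  -1.1 138.8] euler zyx [ 0.  15.1 -0.1] F_stand [ 0.1  0.2 -2.5] w 58.7
t [0.7 0.2 3. ] w [-0.  -2.6  0.1]
t [1.6 0.2 6.1] w [-0.  -5.1  0.1]
t [2.4 0.2 9.1] w [-0.1 -7.6  0.1]
t [ 3.2  0.1 12.4] w [ -0.1 -10.1   0. ]
t [ 3.5  0.1 15.7] w [ -0.1 -12.6   0. ]
t [ 3.8  0.1 19. ] w [ -0.1 -15.1   0. ]
```

Request:
{"op": "carry_out", "data": {"series": [{"tx":0.7,"ty":0.1,"tz":3,"wx":0,"wy":-2.6,"wz":0},{"tx":1.6,"ty":0.1,"tz":6.1,"wx":0,"wy":-5.1,"wz":0.1},{"tx":2.4,"ty":0.1,"tz":9.1,"wx":-0.1,"wy":-7.6,"wz":0.1},{"tx":3.2,"ty":0.1,"tz":12.4,"wx":-0.1,"wy":-10.1,"wz":0},{"tx":3.2,"ty":0.1,"tz":12.4,"wx":-0.1,"wy":-10.1,"wz":0}]}}

```text
t: 16.05
tcp_pos: [613.4, -127.0, 120.1]
eef_rot: [0.693, 0.657, -0.214, 0.206]
force: [0.8, -0.6, -1.7]
width: 58.6
```

```bash
python3 -c "
from h import *
now();
for th,x,z in((3,-1.3,2.6),(1.5,-1.1,2.3),(0,-1,2)): goto([x,-1,134.2+z],HEEL,th)"
```

```text
t 16.05 tip [  8.9  -1.1 157. ] heel [ -1.6  -1.1 136.8] euler zyx [ 0.   5.1 -0. ] F_stand [ 0.5  0.8 -1.7] w 58.6
t [0.5 0.2 2.4] w [-0.  -2.1  0.1]
t [0.9 0.2 4.4] w [-0.  -3.6  0.1]
t [1.4 0.2 6.3] w [-0.  -5.1  0. ]
```

Request:
{"op": "carry_out", "data": {"series": [{"tx":0.5,"ty":0.1,"tz":2.4,"wx":0,"wy":-2.1,"wz":0},{"tx":0.9,"ty":0.1,"tz":4.4,"wx":0,"wy":-3.6,"wz":0},{"tx":1.4,"ty":0.1,"tz":6.3,"wx":0,"wy":-5.1,"wz":0},{"tx":1.4,"ty":0.1,"tz":6.3,"wx":0,"wy":-5.1,"wz":0}]}}

```text
t: 16.55
tcp_pos: [613.3, -129.3, 113.7]
eef_rot: [0.682, 0.647, -0.245, 0.235]
force: [-1.7, 0.2, -1.6]
width: 58.9
```

```bash
python3 -c "
from h import *
now();ax()
for z in (1,0,-.5): goto([-1,-1,134.2+z],HEEL,0)"
```

```text
t 16.55 tip [  7.7  -1.1 156.9] heel [ -1.1  -1.2 135.9] euler zyx [ 0.  -0.  -0.1] F_stand [-0.1 -1.7 -1.6] w 58.9
stand x,y,z in tool axes [[-0.769, -0.001, 0.639], [0.002, 1.0, 0.003], [-0.639, 0.003, -0.769]]
t [0.4 0.2 0.5] w [-0.   0.   0.1]
t [1.  0.2 1.3] w [-0.   0.   0.1]
t [1.3 0.2 1.7] w [-0.   0.   0.1]
```

Level, no contact, heel about 1.7 mm above the floor. Lowering in small steps until it rests.

Request:
{"op": "carry_out", "data": {"series": [{"tx":0.4,"ty":0,"tz":0.5,"wx":0,"wy":0,"wz":0},{"tx":0.8,"ty":0,"tz":1,"wx":0,"wy":0,"wz":0},{"tx":0.8,"ty":0,"tz":1,"wx":0,"wy":0,"wz":0}]}}

```text
t: 16.92
tcp_pos: [613.4, -129.4, 112.7]
eef_rot: [0.682, 0.647, -0.245, 0.235]
force: [-1.0, 0.2, -0.6]
width: 58.7
```

Request:
{"op": "carry_out", "data": {"series": [{"tx":0.4,"ty":0,"tz":0.5,"wx":0,"wy":0,"wz":0},{"tx":0.4,"ty":0,"tz":0.5,"wx":0,"wy":0,"wz":0}]}}

```text
t: 17.18
tcp_pos: [613.5, -129.4, 112.5]
eef_rot: [0.682, 0.647, -0.245, 0.235]
force: [-2.2, 2.0, 3.4]
width: 58.8
```

```bash
python3 -c "
from h import *
now()"
```

```text
t 17.18 tip [  7.8  -1.  155.6] heel [ -1.   -1.  134.6] euler zyx [ 0.  -0.  -0.1] F_stand [-1.8 -2.3  3.4] w 58.8
```

The floor is now taking the bin's weight, and the net contact is about 5 N. I'll ease the grip, then open slightly.

Request:
{"op": "carry_out", "data": {"newtons": 20, "series": [{"tx":0,"ty":0,"tz":0,"wx":0,"wy":0,"wz":0},{"tx":0,"ty":0,"tz":0,"wx":0,"wy":0,"wz":0},{"tx":0,"ty":0,"tz":0,"wx":0,"wy":0,"wz":0}]}}

```text
t: 17.55
tcp_pos: [613.5, -129.4, 112.5]
eef_rot: [0.682, 0.647, -0.245, 0.235]
force: [-1.4, 1.6, 2.9]
width: 58.8
```

Request:
{"op": "carry_out", "data": {"fingers": -0.6, "series": [{"tx":0,"ty":0,"tz":0,"wx":0,"wy":0,"wz":0},{"tx":0,"ty":0,"tz":0,"wx":0,"wy":0,"wz":0},{"tx":0,"ty":0,"tz":0,"wx":0,"wy":0,"wz":0},{"tx":0,"ty":0,"tz":0,"wx":0,"wy":0,"wz":0}]}}

```text
t: 18.05
tcp_pos: [613.5, -129.4, 112.5]
eef_rot: [0.682, 0.647, -0.245, 0.235]
force: [-0.1, 0.6, -0.6]
width: 68.0
```

Request:
{"op": "carry_out", "data": {"fingers": -1, "series": [{"tx":0,"ty":0,"tz":0,"wx":0,"wy":0,"wz":0},{"tx":0,"ty":0,"tz":0,"wx":0,"wy":0,"wz":0},{"tx":0,"ty":0,"tz":0,"wx":0,"wy":0,"wz":0},{"tx":0,"ty":0,"tz":0,"wx":0,"wy":0,"wz":0}]}}

```text
t: 18.55
tcp_pos: [613.5, -129.4, 112.5]
eef_rot: [0.682, 0.647, -0.245, 0.235]
force: [-0.8, 0.7, -0.2]
width: 85.2
```

Request:
{"op": "carry_out", "data": {"series": [{"tx":0,"ty":0,"tz":-10,"wx":0,"wy":0,"wz":0},{"tx":0,"ty":0,"tz":-30,"wx":0,"wy":0,"wz":0},{"tx":0,"ty":0,"tz":-70,"wx":0,"wy":0,"wz":0},{"tx":0,"ty":0,"tz":-120,"wx":0,"wy":0,"wz":0},{"tx":0,"ty":0,"tz":-180,"wx":0,"wy":0,"wz":0},{"tx":0,"ty":0,"tz":-220,"wx":0,"wy":0,"wz":0},{"tx":0,"ty":0,"tz":-220,"wx":0,"wy":0,"wz":0},{"tx":0,"ty":0,"tz":-220,"wx":0,"wy":0,"wz":0}]}}

```text
t: 19.55
tcp_pos: [619.7, 11.2, 281.4]
eef_rot: [0.682, 0.647, -0.245, 0.235]
force: [-0.5, -0.2, -0.6]
width: 85.4
```

```bash
python3 - <<'E'
from h import *
print(env.state()['force'],env.state()['t'])
a=env.grab_frame('top');b=env.grab_frame('scene')
cv2.imwrite('pics/f.png',np.hstack([cv2.resize(a[40:280,360:560],None,fx=2,fy=2),cv2.resize(b[160:400,90:280],None,fx=2,fy=2)]))
for h0 in([-1,-1,134.4],):
  for q in([-55,30,30],[-55,-30,30],[55,30,50],[55,-30,50],[-25,30,50],[-55,30,0],[55,30,0]):
    p=O+RS.apply(np.array(h0)+np.array(q)-HEEL);print(q,((proj('top',p)-[360,40])*2).round(),((proj('scene',p)-[90,160])*2+[400,0]).round())
E
```

```text
[-0.5175982  -0.21580392 -0.61130861] 19.55
[-55, 30, 30] [109. 209.] [652. 303.]
[-55, -30, 30] [107. 283.] [666. 245.]
[55, 30, 50] [256. 209.] [522. 279.]
[55, -30, 50] [255. 285.] [540. 221.]
[-25, 30, 50] [153. 203.] [615. 288.]
[-55, 30, 0] [102. 219.] [657. 320.]
[55, 30, 0] [237. 225.] [534. 308.]
```

View pics/f.png

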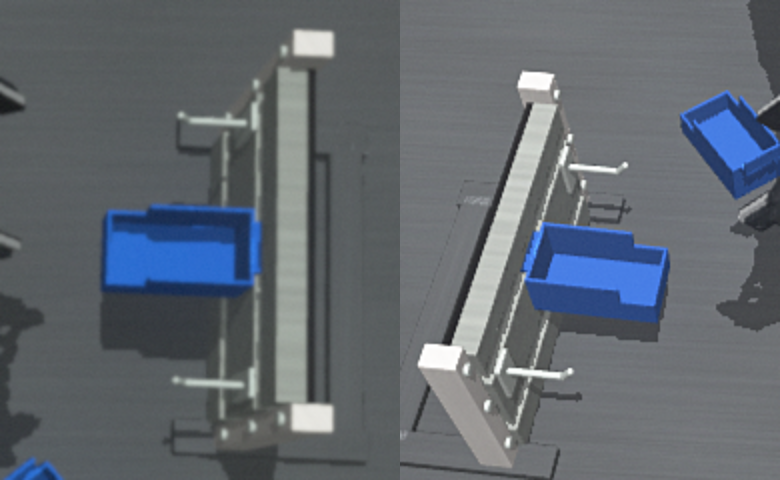

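The bin hangs midway between the hooks: back rim corners at (252,208) and (547,224) in the two crops, front corners at (106,213) and (668,250). All are within a few crop pixels of the level pose I predicted. The gripper is well clear and the other items are where they were, so I'm handing in.

```bash
python3 -c "
from bench import env
print(env.close_job(), env.state()['t'])"
```

```text
the job is handed in; nothing more can be done
the job is handed in; nothing more can be done
```

The blue bin is hanging in the upper groove, midway between the two hooks, and I've handed the job in. The robot clock read 19.6 s just before hand-in, out of 72 s allowed. The hand-in reports no verdict, so the result rests on my own checks.

- **Method:** I took the bin farthest from the base and gripped it with the tool leaning 40°. With its front tipped up 40°, I touched the middle slat's face and then the groove's lower edge. The lower edge is at z ≈ 134 mm, about 16 mm below nominal. I slid the tongue in, swung the front down in small steps, and lowered it until the groove took the weight. Then I eased the grip, opened the fingers and backed away.
- **Forces:** the largest forces I read at the end of any move were about 6 N against the panel face and 9 N on the groove edge. I saw no contact during the insertion or the swing. Forces within a move were not logged.
- **Pose before release:** the heel was at x ≈ −1, y ≈ −1, z ≈ 134.6 mm in the stand's frame, level and square within about 0.1° by the arm's readings.
- **Final check:** after release, the pictures from both cameras show the bin hanging level with the gripper clear. Its corners lie up to about 9 px (2x-enlarged crops) from the predicted pose, mostly 3–7 px. I judged level and flush by eye from these pictures, with no angle measured.
- **Other items:** I never touched the tray, chuck or can, but the final crops don't cover them, so I didn't check their positions by camera.

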